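# Fetch the ramekin from behind the bottles and set it on the kitchen scale

## Robot

A 6-joint arm with a two-finger parallel gripper is mounted at the origin on the work surface. World frame = base frame: x ahead of the robot, y to its left, z up, the work surface at z = 0. Lengths are in m, angles in rad, forces in N, time in s.
With the tool pointing down it reaches from about 0.2 to 0.875 m from the base axis. Payload 3.4 kg.
Tool frame: the origin (TCP) lies at the very end of the fingers, on their centre line; the grasp point (between the pads) lies 19 mm behind it; z points along the fingers, y is the line along which they close (so a half turn about z gives the same grasp; the last joint's range is limited). The gripper opens to 94 mm and grips with 3 to 60 N. Pads are 16 mm wide; open, the fingers measure 119 mm over their backs; the gripper's body (75 mm by 177 mm) begins 78 mm behind the grasp point.
Start: joints at [-1.326, 0.276, 1.505, -0, 1.361, -0.121], TCP at [0.206, -0.537, 0.205] pointing down, gripper open.
Joint ranges: [-2.89, 2.89], [-0.75, 2.08], [0.22, 2.7], [-1.18, 4.32], [0.11, 2.71], [-2.7, 2.7]. Speed limits (rad/s): [2.57, 2.57, 3.14, 3.14, 3.14, 3.14].

## Interface

Orientations are given as a unit quaternion [x, y, z, w].
In Python, from cell import status, camera, get_calibration, env gives the robot as it stands.
- The arm moves only by the shell command python3 -m crank 'ROWS'. ROWS is JSON, a list of rows, each an object with "jaw": the finger opening in m, from 0 to 0.094; "translation": the shift along the world's x, y, z in m, a list of three; "turn": the turn about the world's z in degrees. In form: [{"jaw": jaw, "translation": [x, y, z], "turn": turn}, ...]. A call has 1 to 5 rows; each row is the pose to reach, as a shift and turn from the pose commanded when the call began; what a row does not reach only later rows make up. A row lasts 1/8 s, in which the tool goes at most 62.5 mm and 10.7 degrees, less where a joint would pass 70% of its speed; a pose out of reach is approached as far as the arm can. A call with a gripper value outside its range is refused whole. The fingers move at their own pace and stop on an object; the grip force is fixed at half the most. Time passes only in rows, so rows that repeat a pose let the fingers close. It gives the time, the measured TCP pose, the force, the opening and the grip force at its end, in the units of the state.
- status.observe(): the state, without advancing time (a new reading comes with each control period).
- camera(name): name is "scene" or "side" or "wrist"; returns (picture, depth): 400x640x3 uint8, blue, green, red; 400x640 float32, m along the optical axis (not along the pixel's ray), 0 where there is no reading.
- get_calibration(name): a dict with "intrinsics" (3x3 intrinsics, pixels), "extrinsics" (4x4, takes a point from world to camera coordinates); the wrist camera has in their place "hand_eye" (4x4, takes a point from camera to tool coordinates, whose origin is the TCP and whose axes are the flange's). Camera axes: x right, y up, looking along -z (the intrinsics and any distortion apply to the point x, -y, -z); pixel columns grow to the right and rows downward; lengths in m; the calibration is good to about 2 mm. A picture is of the moment at which its call begins: read the wrist's pose just before it. get_calibration takes no time and is no camera call.
- env.close_job(): hands the job in; it is judged then, once.
The state is a dict: "time_s": time; "qpos": joint angles; "qd": joint speeds; "joint_torque": joint torques, N m; "ee_pos": TCP position; "tool_rot": TCP orientation; "wrist_force": force on the tool from outside, world axes, zero at the start; "ft_torque": the same for the moment, N m; "grip_width": opening from 0.0 (shut) to 1.0 (fully open); "grasp_force": force on a finger pad.
Only numpy, scipy, OpenCV 4.12 (cv2) and the standard library are available. Lean on these libraries where they do the work, as an engineer would, in place of code of your own. Each camera call takes 0.05 s, during which the arm holds its last target. There are 200 camera calls.

## Task

I need the little ramekin at the back of the wooden tray, but the oil bottle, the vinegar bottle and the pepper mill crowd it in: stand those three on the chopping board out of the way, then put the ramekin in the middle of the kitchen scale's round plate, and only then put each of the three back on the tray on the very spot where it stood. Keep everything upright, set it down gently, and leave the salt shaker, the storage jar and the fruit bowl alone.

Things in the scene. Friction and masses are not known exactly. Their poses are not given: they have to be found in the camera images.
- ramekin: small white fluted open round dish, 60 mm diameter, 45 mm high, walls 4 mm; about 0.14 kg. Origin: centre of its underside, z up. Stands at the back (+x side) of the tray, low behind the three taller things.
- oil_bottle: round dark green glass bottle, 54 mm diameter and straight-sided from the base to 104 mm high, then a shoulder, a thin neck and a 26 mm wide dark metal cap; 136 mm high over all; about 0.36 kg. Origin: centre of its underside, z up. Stands upright on the tray.
- vinegar_bottle: square amber glass bottle, 46 by 46 mm, straight-sided to 106 mm high, then a thin neck with a 25 mm wide cork; 136 mm high over all; about 0.36 kg. Origin: centre of its underside, z up, x and y square to its flat sides. Stands upright on the tray.
- pepper_mill: turned dark wood pepper mill, round: foot 54 mm diameter, waist 36 mm at 50 mm high, straight 50 mm diameter from 74 to 108 mm high, domed head with a small steel nut, 132 mm high over all; about 0.28 kg. Origin: centre of its underside, z up. Stands upright on the tray.
- tray: flat light-wood tray, 210 mm (its x) by 220 mm (its y), floor top 4 mm above the worktop, rim 12 mm high over all; fixed. Origin: centre of its underside. The ramekin stands about 36 mm to +x of its centre; the oil bottle, vinegar bottle and mill stand close round it, one in front (about 37 mm to -x of the centre) and one to either side (about 60 mm to +y and -y), in any order.
- board: wooden chopping board, 260 mm (its x) by 160 mm (its y), top 18 mm above the worktop, empty; fixed. Origin: centre of its underside.
- scale: white flat kitchen scale with a round steel weighing plate of 136 mm diameter whose top is 22 mm above the worktop, and a dark display on the robot's side; fixed, rigid. Origin: on the worktop under the centre of the round plate.
- salt_shaker: small glass salt shaker with a dark steel top, 38 mm diameter, 65 mm high, in the front left corner of the tray (to -x and +y of its centre); a bystander. Origin: centre of its underside.
- storage_jar: glass storage jar with a wooden lid, 86 mm diameter, 101 mm high, on the worktop beyond the work; a bystander. Origin: centre of its underside.
- fruit_bowl: white china bowl holding three mandarins, 160 mm diameter, 87 mm high, on the worktop beyond the work; a bystander. Origin: centre of its underside.

How it is judged:
On the way, in this order (a step that is already met when the one before it is completed fails the run):
1. the oil bottle, the vinegar bottle and the pepper mill all stand upright and let go on the chopping board, the ramekin still in its place on the tray (x of oil_bottle in the frame of board between -0.115 and 0.115 m and y of oil_bottle in the frame of board between -0.065 and 0.065 m and z of oil_bottle in the frame of board between 0.014 and 0.024 m and angle between each of oil_bottle, vinegar_bottle, pepper_mill's own z axis and vertical below 0.1 rad and contact force between the fingers and oil_bottle below 0.3 N and x of vinegar_bottle in the frame of board between -0.115 and 0.115 m and y of vinegar_bottle in the frame of board between -0.065 and 0.065 m and z of vinegar_bottle in the frame of board between 0.014 and 0.024 m and contact force between the fingers and vinegar_bottle below 0.3 N and x of pepper_mill in the frame of board between -0.115 and 0.115 m and y of pepper_mill in the frame of board between -0.065 and 0.065 m and z of pepper_mill in the frame of board between 0.014 and 0.024 m and contact force between the fingers and pepper_mill below 0.3 N and distance of ramekin from where it was at the start of the episode below 0.03 m), for 0.2 s.
2. the ramekin stands upright and let go in the middle of the scale's round plate, while the three others are still on the board (horizontal distance between ramekin and scale below 0.015 m and z of ramekin in the frame of scale between 0.018 and 0.028 m and angle between each of ramekin, oil_bottle, vinegar_bottle, pepper_mill's own z axis and vertical below 0.1 rad and contact force between the fingers and ramekin below 0.3 N and x of oil_bottle in the frame of board between -0.115 and 0.115 m and y of oil_bottle in the frame of board between -0.065 and 0.065 m and z of oil_bottle in the frame of board between 0.014 and 0.024 m and contact force between the fingers and oil_bottle below 0.3 N and x of vinegar_bottle in the frame of board between -0.115 and 0.115 m and y of vinegar_bottle in the frame of board between -0.065 and 0.065 m and z of vinegar_bottle in the frame of board between 0.014 and 0.024 m and contact force between the fingers and vinegar_bottle below 0.3 N and x of pepper_mill in the frame of board between -0.115 and 0.115 m and y of pepper_mill in the frame of board between -0.065 and 0.065 m and z of pepper_mill in the frame of board between 0.014 and 0.024 m and contact force between the fingers and pepper_mill below 0.3 N), for 0.2 s.
At the end, for the whole second after the job is handed in: Ramekin upright on the scale, within 15 mm of the plate's centre; oil bottle, vinegar bottle and pepper mill upright on the tray, each within 15 mm of where it stood at the start, turned any way; upright means within 0.1 rad; all let go and at rest (horizontal distance between ramekin and scale below 0.015 m and z of ramekin in the frame of scale between 0.018 and 0.028 m and angle between each of ramekin, oil_bottle, vinegar_bottle, pepper_mill's own z axis and vertical below 0.1 rad and contact force between the fingers and ramekin below 0.3 N and distance of each of oil_bottle, vinegar_bottle, pepper_mill from where it was at the start of the episode below 0.015 m and contact force between the fingers and oil_bottle below 0.3 N and contact force between the fingers and vinegar_bottle below 0.3 N and contact force between the fingers and pepper_mill below 0.3 N and linear speed of each of oil_bottle, vinegar_bottle, pepper_mill, ramekin below 0.02 m/s); the robot touches nothing.
It fails at once if the salt shaker, storage jar or fruit bowl is moved more than 15 mm (distance of any of salt_shaker, storage_jar, fruit_bowl from where it was at the start of the episode above 0.015 m).
It fails at once if a bottle, the mill or the ramekin is tipped by more than 0.5 rad (angle between any of oil_bottle, vinegar_bottle, pepper_mill, ramekin's own z axis and vertical above 0.5 rad).
It fails at once if a bottle, the mill or the ramekin is dropped (falls free by about 25 mm or more) ((linear speed of oil_bottle above 0.7 m/s and contact force between the fingers and oil_bottle below 0.1 N) or (linear speed of vinegar_bottle above 0.7 m/s and contact force between the fingers and vinegar_bottle below 0.1 N) or (linear speed of pepper_mill above 0.7 m/s and contact force between the fingers and pepper_mill below 0.1 N) or (linear speed of ramekin above 0.7 m/s and contact force between the fingers and ramekin below 0.1 N)).
It also fails if it takes over 150 s, if anything falls off the work surface, if the arm or the gripper's body presses on something with over 40 N, if the wrist force passes 120 N, or if a joint passes its speed limit or range.

## Working session

There is one attempt and no reset: what is moved stays moved. The work goes in short steps, Python scripts to look and compute and a shell command to move; the robot and the scene stay as the last step left them, time stands still between calls to the robot, and variables do not carry over. Pictures are saved under pics/ and viewed, at most 14 in all, crops included, and the job is handed in when it is done.

```bash
mkdir -p pics; ls
python3 - <<'E'
from cell import status, camera, get_calibration, env
import cv2,numpy as np
s=status.observe(); print({k:np.round(v,3).tolist() for k,v in s.items()})
for n in ("scene","side","wrist"):
    p,d=camera(n); cv2.imwrite(f"pics/{n}0.png",p); np.save(f"{n}_d.npy",d); c=get_calibration(n); print(n,{k:np.round(v,4).tolist() if not isinstance(v,str) else v for k,v in c.items()})
E
```

```text
pics
{'time_s': 0.0, 'qpos': [-1.326, 0.277, 1.506, -0.0, 1.361, -0.121], 'qd': [-0.002, -0.0, 0.002, 0.001, 0.001, -0.0], 'joint_torque': [-0.0, -40.459, -23.723, 0.07, 0.035, -0.0], 'ee_pos': [0.206, -0.536, 0.205], 'tool_rot': [0.983, 0.182, -0.0, -0.001], 'wrist_force': [-0.648, 0.502, -1.227], 'ft_torque': [0.016, 0.019, 0.006], 'grasp_force': 0.0, 'grip_width': 1.0}
scene {'intrinsics': [[515.6039, 0.0, 313.571], [0.0, 515.6039, 190.0299], [0.0, 0.0, 1.0]], 'extrinsics': [[0.6419, 0.7667, -0.0076, -0.3514], [-0.6378, 0.5394, 0.5498, 0.3284], [0.4256, -0.3481, 0.8353, -1.5317], [0.0, 0.0, 0.0, 1.0]]}
side {'intrinsics': [[488.6685, 0.0, 315.7583], [0.0, 488.6685, 198.7726], [0.0, 0.0, 1.0]], 'extrinsics': [[-0.9544, -0.298, -0.0181, 0.5284], [0.1763, -0.6114, 0.7714, -0.1207], [-0.241, 0.733, 0.6361, -1.3211], [0.0, 0.0, 0.0, 1.0]]}
wrist {'intrinsics': [[320.415, 0.0, 321.6917], [0.0, 320.415, 200.2769], [0.0, 0.0, 1.0]], 'hand_eye': [[-0.002, 0.9724, 0.2333, 0.0686], [1.0, 0.0022, -0.0007, -0.0004], [-0.0012, 0.2333, -0.9724, -0.1802], [0.0, 0.0, 0.0, 1.0]]}
```

View pics/scene0.png

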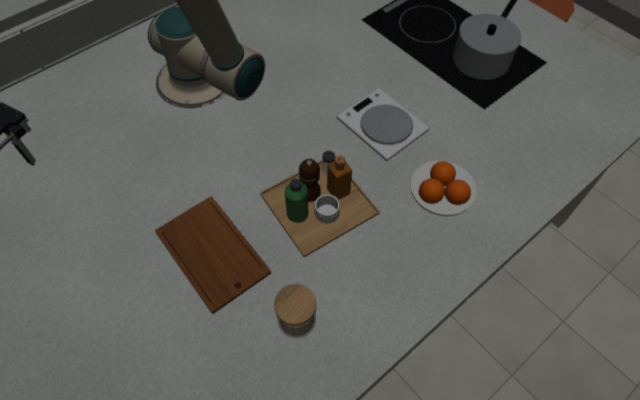

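View pics/side0.png

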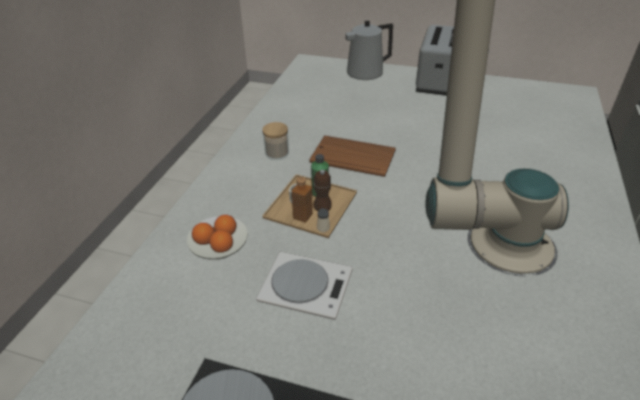

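The scene view shows the mill (310,178) in front, oil (297,200) on the −y side, vinegar (339,178) on the +y side and the ramekin at (327,208). The salt is at (329,160), the board centre at (212,253) and the scale plate at (387,124). The side view agrees.

```bash
cat > h.py <<'E'
import cv2,numpy as np
from cell import status,camera,get_calibration
from scipy.spatial.transform import Rotation as R
def pose(name,s=None):
    c=get_calibration(name); K=np.array(c["intrinsics"])
    if "extrinsics" in c: T=np.linalg.inv(np.array(c["extrinsics"]))
    else:
        s=s or status.observe(); W=np.eye(4); W[:3,:3]=R.from_quat(s["tool_rot"]).as_matrix(); W[:3,3]=s["ee_pos"]; T=W@np.array(c["hand_eye"])
    return K,T,c
def dirs(K,T,uv):
    uv=np.atleast_2d(np.array(uv,float)); d=np.c_[(uv[:,0]-K[0,2])/K[0,0],-(uv[:,1]-K[1,2])/K[1,1],-np.ones(len(uv))]
    return d@T[:3,:3].T
def ray(cam,uv,z):
    K,T=cam[:2]; d=dirs(K,T,uv); o=T[:3,3]
    return o+d*((z-o[2])/d[:,2])[:,None]
def cloud(cam,dep):
    K,T=cam[:2]; v,u=np.mgrid[:400,:640]; return (T[:3,3]+dirs(K,T,np.c_[u.ravel(),v.ravel()])*dep.ravel()[:,None]).reshape(400,640,3)
def proj(cam,P):
    K,T=cam[:2]; p=(np.atleast_2d(P)-T[:3,3])@T[:3,:3]; return np.c_[K[0,0]*p[:,0]/-p[:,2]+K[0,2],K[1,1]*-p[:,1]/-p[:,2]+K[1,2]]
E
python3 - <<'E'
from h import *
print({n:[k for k in get_calibration(n)] for n in("scene","wrist")})
np.set_printoptions(precision=3,suppress=True)
c=pose("scene")
print("mill",ray(c,[310,163],.128)); print("oil",ray(c,[296,185],.136)); print("vin",ray(c,[341,161],.136)); print("ram",ray(c,[327,201],.049)); print("salt",ray(c,[329,156],.069))
print("board",ray(c,[[156,233],[212,197],[270,271],[216,309]],.018)); print("plate",ray(c,[387,124],.022))
print("tray",ray(c,[[261,195],[304,252],[378,210]],.012),"jar",ray(c,[295,300],.1),"bowl",ray(c,[444,187],.04))
E
```

```text
{'scene': ['intrinsics', 'extrinsics'], 'wrist': ['intrinsics', 'hand_eye']}
mill [[0.53  0.005 0.128]]
oil [[ 0.562 -0.062  0.136]]
vin [[0.577 0.059 0.136]]
ram [[ 0.598 -0.     0.049]]
salt [[0.51  0.082 0.069]]
board [[ 0.389 -0.356  0.018]
 [ 0.39  -0.198  0.018]
 [ 0.642 -0.208  0.018]
 [ 0.638 -0.353  0.018]]
plate [[0.504 0.297 0.022]]
tray [[ 0.461 -0.099  0.012]
 [ 0.653 -0.117  0.012]
 [ 0.681  0.094  0.012]] jar [[ 0.76  -0.226  0.1  ]] bowl [[0.749 0.25  0.04 ]]
```

```bash
python3 -m crank '[{"jaw":0.094,"translation":[0.05,0.06,0.06],"turn":-8},{"jaw":0.094,"translation":[0.09,0.11,0.1],"turn":-16},{"jaw":0.094,"translation":[0.13,0.15,0.14],"turn":-21},{"jaw":0.094,"translation":[0.17,0.2,0.145],"turn":-21},{"jaw":0.094,"translation":[0.21,0.25,0.145],"turn":-21}]'
python3 -m crank '[{"jaw":0.094,"translation":[0.03,0.05,0],"turn":0},{"jaw":0.094,"translation":[0.06,0.1,0],"turn":0},{"jaw":0.094,"translation":[0.09,0.15,0],"turn":0},{"jaw":0.094,"translation":[0.12,0.2,0],"turn":0},{"jaw":0.094,"translation":[0.15,0.25,0],"turn":0}]'
python3 -m crank '[{"jaw":0.094,"translation":[0.0,0.036,0],"turn":0},{"jaw":0.094,"translation":[0.0,0.036,0],"turn":0},{"jaw":0.094,"translation":[0.0,0.036,0],"turn":0}]'
python3 - <<'E'
from h import *
s=status.observe();p,d=camera("wrist");cv2.imwrite("pics/w1.png",p);np.savez("w1.npz",p=p,d=d,pos=s["ee_pos"],rot=s["tool_rot"])
np.set_printoptions(precision=3,suppress=True);print(s["ee_pos"],s["tool_rot"],s["qpos"])
E
```

```text
time_s: 0.78
ee_pos: [0.3836, -0.3266, 0.3441]
tool_rot: [1.0, -0.001, 0.001, 0.001]
wrist_force: [0.6, -1.3, -1.0]
grip_width: 0.999
grasp_force: 0.0
time_s: 1.4
ee_pos: [0.533, -0.0758, 0.3426]
tool_rot: [1.0, -0.0, -0.0, 0.0]
wrist_force: [0.6, -0.6, -1.4]
grip_width: 1.0
grasp_force: 0.0
time_s: 1.78
ee_pos: [0.5322, -0.0422, 0.3426]
tool_rot: [1.0, -0.0, -0.0, 0.0]
wrist_force: [-0.1, -0.7, -0.3]
grip_width: 1.001
grasp_force: 0.0
[ 0.532 -0.042  0.343] [ 1. -0. -0.  0.] [-0.209  0.167  1.319 -0.001  1.655  1.363]
```

View pics/w1.png

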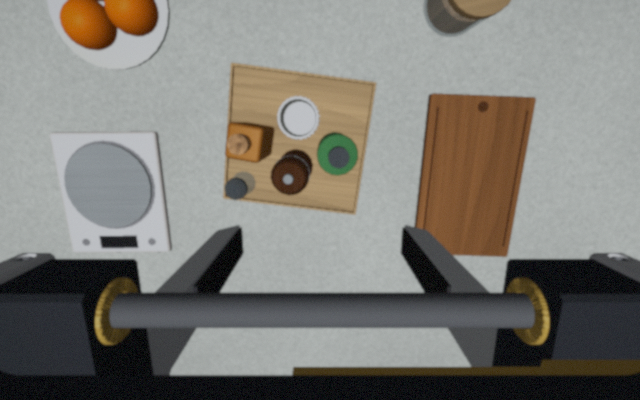

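The wrist view covers all of it: tray corners (233,65), (374,82), (355,212), (225,196), ramekin (298,118), cork (238,144), oil cap (338,156), mill nut (288,179), salt (236,188), plate (108,185) and board (430,95)–(508,256).

```bash
python3 - <<'E'
from h import *
np.set_printoptions(precision=4,suppress=True)
f=np.load("w1.npz");c=pose("wrist",dict(ee_pos=f["pos"],tool_rot=f["rot"]));P=cloud(c,f["d"]);hsv=cv2.cvtColor(f["p"],cv2.COLOR_BGR2HSV)
s=pose("scene");sd=np.load("scene_d.npy");S=cloud(s,sd)
for n,C in(("wrist",P),("scene",S)):
  for o,x,y,z0,z1 in(("oil",.562,-.062,.1,.15),("vin",.577,.059,.1,.15),("mill",.53,.005,.08,.15),("ram",.6,0,.03,.06),("salt",.51,.082,.05,.08)):
    m=(abs(C[...,0]-x)<.035)&(abs(C[...,1]-y)<.035)&(C[...,2]>z0)&(C[...,2]<z1); q=C[m]
    t=q[q[:,2]>np.percentile(q[:,2],99)-.008] if len(q) else q
    print(n,o,len(q),"all mid",(q.min(0)+q.max(0))/2,"ext",np.ptp(q,0),"top",(t.min(0)+t.max(0))/2,len(t))
# contours in wrist view
print("tray",ray(c,[[233,65],[374,82],[355,212],[225,196]],.012),ray(c,[[233,65],[374,82],[355,212],[225,196]],.012).mean(0))
b=ray(c,[[430,95],[534,97],[508,256],[415,252]],.018);print("board",b,b.mean(0))
print("cork",ray(c,[238,144],.140),"cap",ray(c,[338,156],.14),"nut",ray(c,[288,179],.136),"ram",ray(c,[298,118],.049))
sv=hsv[...,1];m=((hsv[...,2]>60)&(hsv[...,2]<175)).astype(np.uint8)
roi=f["p"][125:240,50:165];g=cv2.GaussianBlur(cv2.cvtColor(roi,cv2.COLOR_BGR2GRAY),(5,5),0)
h=cv2.HoughCircles(g,cv2.HOUGH_GRADIENT,1,100,param1=60,param2=15,minRadius=35,maxRadius=52);print(h+np.array([50,125,0]));print("plate",ray(c,h[0,0,:2]+[50,125],.022))
print("radius mm",h[0,0,2]/320*np.linalg.norm(1)*(c[1][2,3]-.022))
sm=P[...,2];print("table z",np.median(sm[20:60,180:400]))
# vinegar shoulder edge: points z~.1-.115
m=(abs(P[...,0]-.577)<.04)&(abs(P[...,1]-.059)<.04)&(P[...,2]>.104)&(P[...,2]<.118)
q=P[m][:,:2].astype(np.float32);print("vin shoulder",cv2.minAreaRect(q))
E
python3 - <<'E'
import cv2
p=cv2.imread('pics/w1.png')[55:225,40:380];cv2.imwrite('pics/w1c.png',cv2.resize(p,None,fx=2.3,fy=2.3,interpolation=cv2.INTER_CUBIC))
E
```

```text
wrist oil 1349 all mid [ 0.5612 -0.0619  0.1229] ext [0.0526 0.0519 0.0401] top [ 0.561  -0.062   0.1387] 365
wrist vin 1319 all mid [0.5773 0.0573 0.1218] ext [0.0507 0.05   0.0433] top [0.5772 0.0579 0.1393] 365
wrist mill 1291 all mid [0.538  0.0074 0.1095] ext [0.054  0.0651 0.0588] top [ 0.5348 -0.0008  0.1343] 97
wrist ram 464 all mid [0.6055 0.0003 0.0449] ext [0.0586 0.0691 0.0297] top [0.6052 0.0003 0.0547] 167
wrist salt 411 all mid [0.5075 0.0859 0.061 ] ext [0.0317 0.0327 0.0218] top [0.5069 0.0852 0.0673] 307
scene oil 422 all mid [ 0.5597 -0.0628  0.1229] ext [0.0541 0.0524 0.0455] top [ 0.5589 -0.0629  0.1408] 95
scene vin 372 all mid [0.5764 0.0546 0.1234] ext [0.0496 0.0463 0.0465] top [0.5745 0.0568 0.1413] 80
scene mill 481 all mid [0.5373 0.0068 0.1107] ext [0.0549 0.0657 0.0607] top [ 0.534  -0.0015  0.1353] 41
scene ram 288 all mid [0.6001 0.     0.0444] ext [0.0698 0.0699 0.0287] top [ 0.5998 -0.      0.0543] 51
scene salt 128 all mid [0.5074 0.0838 0.0619] ext [0.0305 0.0304 0.0212] top [0.507  0.0827 0.0685] 64
tray [[ 0.6854  0.0894  0.012 ]
 [ 0.661  -0.1213  0.012 ]
 [ 0.4579 -0.0971  0.012 ]
 [ 0.4857  0.1159  0.012 ]] [ 0.5725 -0.0033  0.012 ]
board [[ 0.6416 -0.2052  0.018 ]
 [ 0.6384 -0.3621  0.018 ]
 [ 0.3814 -0.3571  0.018 ]
 [ 0.3893 -0.1991  0.018 ]] [ 0.5127 -0.2809  0.018 ]
cork [[0.5773 0.0566 0.14  ]] cap [[ 0.5628 -0.0614  0.14  ]] nut [[ 0.5347 -0.0007  0.136 ]] ram [[ 0.6082 -0.0084  0.049 ]]
[[[103.5 191.5  50.2]]]
plate [[0.496  0.3058 0.022 ]]
radius mm 0.07855287610041657
table z 0.000978504740286712
vin shoulder ((0.5735903382301331, 0.04803522303700447), (0.07151878625154495, 0.050729185342788696), 70.63146209716797)
```

View pics/w1c.png

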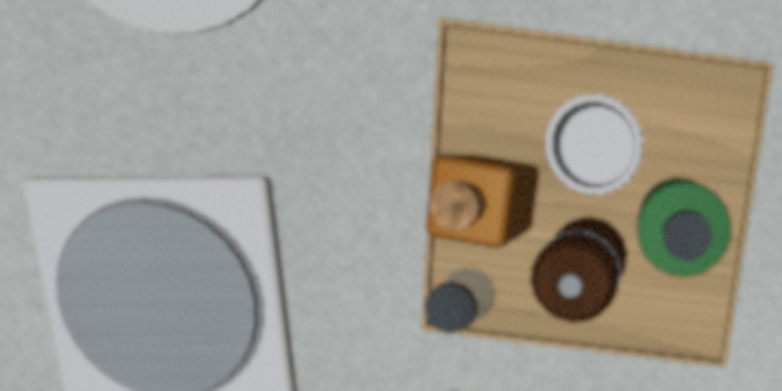

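The crop shows the amber square turned about like the tray, with its shoulder corners at crop (438,157), (515,163), (503,243) and (428,237). It also shows the plate ellipse cleanly.

Run:
```python
from h import *
np.set_printoptions(precision=4,suppress=True)
f=np.load("w1.npz");c=pose("wrist",dict(ee_pos=f["pos"],tool_rot=f["rot"]));P=cloud(c,f["d"])
q=ray(c,np.array([[438,157],[515,163],[503,243],[428,237]])/2.3+[40,55],.110);print(q,q.mean(0),np.degrees(np.arctan2(*(q[0]-q[1])[:2])))
for n,img,z,(u,v) in(("wrist",f["p"],.022,(108,185)),("scene",cv2.imread("pics/scene0.png"),.022,(387,124))):
    cam=c if n=="wrist" else pose("scene"); g=cv2.GaussianBlur(cv2.cvtColor(img,cv2.COLOR_BGR2GRAY),(3,3),0).astype(int)
    print(n,g[v,u],g[v,u-60:u+60:6])
    m=(abs(g-g[v,u])<14).astype(np.uint8); m=cv2.morphologyEx(m,cv2.MORPH_OPEN,np.ones((3,3)))
    _,l=cv2.connectedComponents(m); k=(l==l[v,u]).astype(np.uint8); ct=max(cv2.findContours(k,0,1)[0],key=len); w=ray(cam,ct[:,0],z)[:,:2].astype(np.float32)
    print(len(ct),cv2.minEnclosingCircle(w),cv2.fitEllipse(w))
```

```text
[[0.6011 0.0721 0.11  ]
 [0.5978 0.0303 0.11  ]
 [0.5542 0.039  0.11  ]
 [0.5577 0.0807 0.11  ]] [0.5777 0.0555 0.11  ] 4.514369489857716
wrist 143 [176 168 184 147 142 143 144 144 144 144 143 143 142 141 142 142 142 108
 187 121]
241 ((0.5055221319198608, 0.29464927315711975), 0.07030472904443741) ((0.5044159293174744, 0.29892340302467346), (0.12959639728069305, 0.13711312413215637), 106.63501739501953)
scene 86 [111 111 109  79 128 129  82  84  84  85  86  86  88  88  87 128 126 112
 110 112]
126 ((0.5019179582595825, 0.2970861494541168), 0.07146494835615158) ((0.49940645694732666, 0.30002671480178833), (0.12792344391345978, 0.138359934091568), 126.64479064941406)
```

```bash
python3 -m crank '[{"jaw":0.094,"translation":[0.01,-0.005,0],"turn":10},{"jaw":0.094,"translation":[0.02,-0.01,-0.02],"turn":20},{"jaw":0.094,"translation":[0.029,-0.02,-0.05],"turn":30},{"jaw":0.094,"translation":[0.029,-0.02,-0.08],"turn":40},{"jaw":0.094,"translation":[0.029,-0.02,-0.1],"turn":50}]'
python3 -m crank '[{"jaw":0.094,"translation":[0,0,0],"turn":10},{"jaw":0.094,"translation":[0,0,0],"turn":20},{"jaw":0.094,"translation":[0,0,0],"turn":30},{"jaw":0.094,"translation":[0,0,0],"turn":40},{"jaw":0.094,"translation":[0,0,0],"turn":40}]'
python3 - <<'E'
from h import *
s=status.observe();p,d=camera("wrist");c=pose("wrist",s);P=cloud(c,d);np.set_printoptions(precision=4,suppress=True)
print(s["ee_pos"],R.from_quat(s["tool_rot"]).as_matrix()[:,0])
np.savez("w2.npz",p=p,d=d,pos=s["ee_pos"],rot=s["tool_rot"]);cv2.imwrite("pics/w2.png",p)
E
```

```text
time_s: 2.45
ee_pos: [0.5606, -0.0635, 0.2411]
tool_rot: [0.906, 0.424, -0.001, -0.0]
wrist_force: [0.9, -0.5, 0.1]
grip_width: 0.997
grasp_force: 0.0
time_s: 3.08
ee_pos: [0.5611, -0.0631, 0.2427]
tool_rot: [0.709, 0.705, -0.0, 0.0]
wrist_force: [-0.6, -0.3, -0.1]
grip_width: 0.997
grasp_force: 0.0
[ 0.5611 -0.0631  0.2427] [ 0.005   1.     -0.0004]
```

View pics/w2.png

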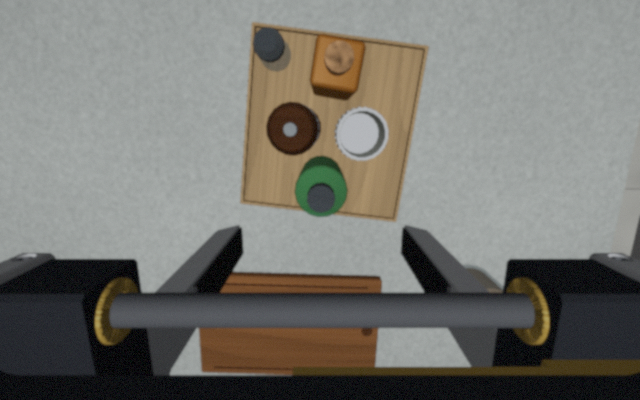

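Near-overhead view: cap (320,198), cork (339,57), nut (290,129), ramekin rim centre (361,134), salt (269,45).

Run:
```python
from h import *
np.set_printoptions(precision=4,suppress=True)
f=np.load("w2.npz");c=pose("wrist",dict(ee_pos=f["pos"],tool_rot=f["rot"]))
for n,u,z in(("cap",(320,198),.14),("cork",(339,57),.14),("nut",(290,129),.136),("ram",(361,134),.049),("salt",(269,45),.069)): print(n,ray(c,u,z)[0])
t=ray(c,[[252,24],[427,46],[397,219],[242,203]],.012);print(t,t.mean(0))
```

```text
cap [ 0.5607 -0.0611  0.14  ]
cork [0.5772 0.0575 0.14  ]
nut [0.5349 0.0001 0.136 ]
ram [ 0.6075 -0.0076  0.049 ]
salt [0.5096 0.0824 0.069 ]
[[ 0.4823  0.1176  0.012 ]
 [ 0.6878  0.0925  0.012 ]
 [ 0.6626 -0.1207  0.012 ]
 [ 0.4566 -0.0971  0.012 ]] [ 0.5723 -0.0019  0.012 ]
```

```bash
python3 -m crank '[{"jaw":0.094,"translation":[0,0.0015,-0.04],"turn":0},{"jaw":0.094,"translation":[0,0.0015,-0.085],"turn":0},{"jaw":0.094,"translation":[0,0.0015,-0.125],"turn":0},{"jaw":0.094,"translation":[0,0.0015,-0.155],"turn":0},{"jaw":0.094,"translation":[0,0.0015,-0.17],"turn":0}]'
python3 -m crank '[{"jaw":0.08,"translation":[0,0,0],"turn":0},{"jaw":0.065,"translation":[0,0,0],"turn":0},{"jaw":0.055,"translation":[0,0,0],"turn":0},{"jaw":0.045,"translation":[0,0,0],"turn":0},{"jaw":0.045,"translation":[0,0,0],"turn":0}]'
```

```text
time_s: 3.75
ee_pos: [0.5604, -0.0604, 0.0711]
tool_rot: [0.708, 0.706, -0.001, -0.001]
wrist_force: [-0.1, -0.7, 0.3]
grip_width: 1.004
grasp_force: 0.0
time_s: 4.38
ee_pos: [0.5612, -0.0602, 0.0734]
tool_rot: [0.707, 0.707, -0.0, 0.0]
wrist_force: [-1.5, 0.2, 3.8]
grip_width: 0.567
grasp_force: 30.0
```

```bash
python3 -m crank '[{"jaw":0.045,"translation":[0,0,0.01],"turn":0},{"jaw":0.045,"translation":[0,0,0.03],"turn":0},{"jaw":0.045,"translation":[0,0,0.055],"turn":0},{"jaw":0.045,"translation":[-0.005,-0.01,0.075],"turn":0},{"jaw":0.045,"translation":[-0.02,-0.03,0.08],"turn":0}]'
python3 -m crank '[{"jaw":0.045,"translation":[-0.02,-0.035,0],"turn":0},{"jaw":0.045,"translation":[-0.045,-0.08,0],"turn":0},{"jaw":0.045,"translation":[-0.075,-0.125,0],"turn":0},{"jaw":0.045,"translation":[-0.098,-0.165,0],"turn":0},{"jaw":0.045,"translation":[-0.111,-0.19,0],"turn":0}]'
python3 -m crank '[{"jaw":0.045,"translation":[0,0,-0.01],"turn":0},{"jaw":0.045,"translation":[0,0,-0.03],"turn":0},{"jaw":0.045,"translation":[0,0,-0.045],"turn":0},{"jaw":0.045,"translation":[0,0,-0.055],"turn":0},{"jaw":0.045,"translation":[0,0,-0.06],"turn":0}]'
```

```text
time_s: 5.0
ee_pos: [0.5426, -0.0901, 0.1542]
tool_rot: [0.707, 0.707, 0.001, 0.001]
wrist_force: [-0.1, 0.1, -5.0]
grip_width: 0.567
grasp_force: 29.9
time_s: 5.62
ee_pos: [0.4288, -0.2816, 0.1527]
tool_rot: [0.708, 0.706, -0.0, -0.0]
wrist_force: [1.1, -0.3, -4.6]
grip_width: 0.567
grasp_force: 29.9
time_s: 6.25
ee_pos: [0.4304, -0.2795, 0.0921]
tool_rot: [0.707, 0.707, 0.0, -0.0]
wrist_force: [0.5, 0.1, -4.2]
grip_width: 0.564
grasp_force: 29.9
```

Bottom touches at TCP z about 0.087, so I'll ease down.

```bash
python3 -m crank '[{"jaw":0.045,"translation":[0,0,-0.002],"turn":0},{"jaw":0.045,"translation":[0,0,-0.004],"turn":0},{"jaw":0.045,"translation":[0,0,-0.005],"turn":0},{"jaw":0.045,"translation":[0,0,-0.005],"turn":0}]'
```

```text
time_s: 6.75
ee_pos: [0.4304, -0.2802, 0.0879]
tool_rot: [0.707, 0.707, 0.0, 0.0]
wrist_force: [-0.6, 0.0, -3.2]
grip_width: 0.565
grasp_force: 29.9
```

```bash
python3 -m crank '[{"jaw":0.045,"translation":[0,0,-0.001],"turn":0},{"jaw":0.045,"translation":[0,0,-0.0015],"turn":0},{"jaw":0.045,"translation":[0,0,-0.002],"turn":0},{"jaw":0.045,"translation":[0,0,-0.002],"turn":0}]'
```

```text
time_s: 7.25
ee_pos: [0.4305, -0.2805, 0.0873]
tool_rot: [0.707, 0.707, -0.0, 0.001]
wrist_force: [-2.6, 0.7, 7.8]
grip_width: 0.565
grasp_force: 30.0
```

```bash
python3 -m crank '[{"jaw":0.06,"translation":[0,0,0],"turn":0},{"jaw":0.075,"translation":[0,0,0],"turn":0},{"jaw":0.075,"translation":[0,0,0.02],"turn":0},{"jaw":0.075,"translation":[0,0,0.07],"turn":0},{"jaw":0.075,"translation":[0,0,0.12],"turn":0}]'
python3 -m crank '[{"jaw":0.075,"translation":[0.02,0.05,0],"turn":-2},{"jaw":0.075,"translation":[0.045,0.105,0],"turn":-4},{"jaw":0.075,"translation":[0.07,0.16,0],"turn":-6},{"jaw":0.075,"translation":[0.095,0.215,0],"turn":-7},{"jaw":0.075,"translation":[0.12,0.27,0],"turn":-7}]'
python3 -m crank '[{"jaw":0.075,"translation":[0.02,0.05,0],"turn":0},{"jaw":0.075,"translation":[0.0265,0.068,0],"turn":0},{"jaw":0.075,"translation":[0.0265,0.068,-0.03],"turn":0},{"jaw":0.075,"translation":[0.0265,0.068,-0.04],"turn":0},{"jaw":0.075,"translation":[0.0265,0.068,-0.04],"turn":0}]'
```

```text
time_s: 7.88
ee_pos: [0.4304, -0.28, 0.2067]
tool_rot: [0.707, 0.707, 0.0, -0.0]
wrist_force: [-0.1, -0.3, 0.7]
grip_width: 0.797
grasp_force: 0.0
time_s: 8.5
ee_pos: [0.5513, -0.0083, 0.2058]
tool_rot: [0.749, 0.662, 0.0, 0.0]
wrist_force: [1.3, 0.0, -0.5]
grip_width: 0.799
grasp_force: 0.0
time_s: 9.12
ee_pos: [0.5762, 0.057, 0.1652]
tool_rot: [0.75, 0.662, -0.001, -0.0]
wrist_force: [0.1, -0.0, 0.9]
grip_width: 0.8
grasp_force: 0.0
```

```bash
python3 -m crank '[{"jaw":0.075,"translation":[0.001,0,-0.03],"turn":0},{"jaw":0.075,"translation":[0.001,0,-0.06],"turn":0},{"jaw":0.075,"translation":[0.001,0,-0.08],"turn":0},{"jaw":0.075,"translation":[0.001,0,-0.091],"turn":0},{"jaw":0.075,"translation":[0.001,0,-0.091],"turn":0}]'
python3 -m crank '[{"jaw":0.065,"translation":[0,0,0],"turn":0},{"jaw":0.052,"translation":[0,0,0],"turn":0},{"jaw":0.045,"translation":[0,0,0],"turn":0},{"jaw":0.037,"translation":[0,0,0],"turn":0},{"jaw":0.037,"translation":[0,0,0],"turn":0}]'
```

```text
time_s: 9.75
ee_pos: [0.578, 0.0574, 0.075]
tool_rot: [0.749, 0.662, -0.0, 0.0]
wrist_force: [0.5, -0.5, -0.5]
grip_width: 0.799
grasp_force: 0.0
time_s: 10.38
ee_pos: [0.5777, 0.058, 0.0752]
tool_rot: [0.749, 0.662, 0.0, -0.0]
wrist_force: [-2.1, 0.8, 3.4]
grip_width: 0.497
grasp_force: 29.5
```

```bash
python3 -m crank '[{"jaw":0.037,"translation":[0,0,0.01],"turn":0},{"jaw":0.037,"translation":[0,0,0.04],"turn":0},{"jaw":0.037,"translation":[0,0,0.085],"turn":0},{"jaw":0.037,"translation":[0,0,0.125],"turn":0},{"jaw":0.037,"translation":[0,0,0.15],"turn":0}]'
python3 -m crank '[{"jaw":0.037,"translation":[0.002,-0.02,0],"turn":0},{"jaw":0.037,"translation":[0.005,-0.065,0],"turn":0},{"jaw":0.037,"translation":[0.008,-0.12,0],"turn":0},{"jaw":0.037,"translation":[0.012,-0.175,0],"turn":0},{"jaw":0.037,"translation":[0.015,-0.23,0],"turn":0}]'
python3 -m crank '[{"jaw":0.037,"translation":[0.005,-0.05,0],"turn":0},{"jaw":0.037,"translation":[0.007,-0.085,-0.01],"turn":0},{"jaw":0.037,"translation":[0.007,-0.105,-0.04],"turn":0},{"jaw":0.037,"translation":[0.007,-0.108,-0.08],"turn":0},{"jaw":0.037,"translation":[0.007,-0.108,-0.11],"turn":0}]'
python3 -m crank '[{"jaw":0.037,"translation":[0,0,-0.01],"turn":0},{"jaw":0.037,"translation":[0,0,-0.016],"turn":0},{"jaw":0.037,"translation":[0,0,-0.02],"turn":0},{"jaw":0.037,"translation":[0,0,-0.022],"turn":0},{"jaw":0.037,"translation":[0,0,-0.022],"turn":0}]'
```

```text
time_s: 11.0
ee_pos: [0.5786, 0.0578, 0.2269]
tool_rot: [0.749, 0.662, 0.001, 0.001]
wrist_force: [0.0, 0.3, -3.7]
grip_width: 0.494
grasp_force: 29.5
time_s: 11.62
ee_pos: [0.5916, -0.175, 0.2224]
tool_rot: [0.749, 0.662, -0.001, -0.001]
wrist_force: [0.6, -0.0, -2.6]
grip_width: 0.49
grasp_force: 29.7
time_s: 12.25
ee_pos: [0.5971, -0.2814, 0.1103]
tool_rot: [0.75, 0.662, -0.001, -0.002]
wrist_force: [-0.8, -0.7, -2.6]
grip_width: 0.489
grasp_force: 29.7
time_s: 12.88
ee_pos: [0.6002, -0.2802, 0.0935]
tool_rot: [0.749, 0.662, 0.0, 0.001]
wrist_force: [0.3, 0.5, -3.4]
grip_width: 0.488
grasp_force: 29.7
```

```bash
python3 -m crank '[{"jaw":0.037,"translation":[0,0,-0.002],"turn":0},{"jaw":0.037,"translation":[0,0,-0.0035],"turn":0},{"jaw":0.037,"translation":[0,0,-0.005],"turn":0},{"jaw":0.037,"translation":[0,0,-0.005],"turn":0}]'
python3 -m crank '[{"jaw":0.037,"translation":[0,0,-0.0005],"turn":0},{"jaw":0.037,"translation":[0,0,-0.001],"turn":0},{"jaw":0.037,"translation":[0,0,-0.001],"turn":0}]'
```

```text
time_s: 13.38
ee_pos: [0.6, -0.2801, 0.0892]
tool_rot: [0.749, 0.662, 0.0, 0.0]
wrist_force: [-2.6, 0.2, 5.9]
grip_width: 0.493
grasp_force: 29.7
time_s: 13.75
ee_pos: [0.5999, -0.2801, 0.0892]
tool_rot: [0.749, 0.662, 0.0, 0.001]
wrist_force: [-3.3, 1.7, 9.3]
grip_width: 0.49
grasp_force: 29.7
```

```bash
python3 -m crank '[{"jaw":0.055,"translation":[0,0,0],"turn":0},{"jaw":0.075,"translation":[0,0,0],"turn":0},{"jaw":0.094,"translation":[0,0,0.02],"turn":0},{"jaw":0.094,"translation":[0,0,0.07],"turn":0},{"jaw":0.094,"translation":[0,0,0.12],"turn":0}]'
python3 -m crank '[{"jaw":0.094,"translation":[-0.013,0.05,0],"turn":-9},{"jaw":0.094,"translation":[-0.026,0.1,0],"turn":-18},{"jaw":0.094,"translation":[-0.039,0.15,0],"turn":-27},{"jaw":0.094,"translation":[-0.05,0.2,0],"turn":-36},{"jaw":0.094,"translation":[-0.06,0.25,0],"turn":-45}]'
python3 -m crank '[{"jaw":0.094,"translation":[-0.005,0.03,0],"turn":-10},{"jaw":0.094,"translation":[-0.005,0.03,0],"turn":-20},{"jaw":0.094,"translation":[-0.005,0.03,0],"turn":-30},{"jaw":0.094,"translation":[-0.005,0.03,0],"turn":-38},{"jaw":0.094,"translation":[-0.005,0.03,0],"turn":-38}]'
python3 - <<'E'
from h import *
s=status.observe();p,d=camera("wrist");np.set_printoptions(precision=4,suppress=True)
print(s["ee_pos"],s["tool_rot"]);np.savez("w3.npz",p=p,d=d,pos=s["ee_pos"],rot=s["tool_rot"]);cv2.imwrite("pics/w3.png",p)
E
```

```text
time_s: 14.38
ee_pos: [0.5999, -0.2802, 0.2072]
tool_rot: [0.749, 0.662, -0.0, -0.0]
wrist_force: [1.0, -0.6, 0.2]
grip_width: 0.974
grasp_force: 0.0
time_s: 15.0
ee_pos: [0.5396, -0.0287, 0.2066]
tool_rot: [0.947, 0.323, 0.0, 0.0]
wrist_force: [1.1, 0.4, 0.6]
grip_width: 0.999
grasp_force: 0.0
time_s: 15.62
ee_pos: [0.535, -0.0001, 0.2065]
tool_rot: [1.0, 0.001, 0.0, 0.0]
wrist_force: [-1.0, 0.2, 0.1]
grip_width: 0.998
grasp_force: 0.0
[ 0.535  -0.0001  0.2065] [1.     0.0005 0.     0.    ]
```

View pics/w3.png

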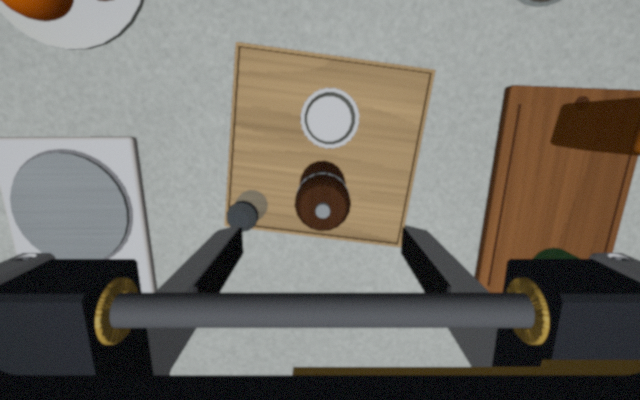

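Tray now holds the mill (nut at (322,211), centred between the fingers), the ramekin (330,118) and the salt (243,215).

```bash
python3 -m crank '[{"jaw":0.08,"translation":[0,0,-0.03],"turn":0},{"jaw":0.08,"translation":[0,0,-0.07],"turn":0},{"jaw":0.08,"translation":[0,0,-0.105],"turn":0},{"jaw":0.08,"translation":[0,0,-0.125],"turn":0},{"jaw":0.08,"translation":[0,0,-0.13],"turn":0}]'
python3 -m crank '[{"jaw":0.065,"translation":[0,0,0],"turn":0},{"jaw":0.055,"translation":[0,0,0],"turn":0},{"jaw":0.048,"translation":[0,0,0],"turn":0},{"jaw":0.04,"translation":[0,0,0],"turn":0},{"jaw":0.04,"translation":[0,0,0],"turn":0}]'
```

```text
time_s: 16.3
ee_pos: [0.5339, -0.0001, 0.0753]
tool_rot: [1.0, 0.0, -0.001, -0.0]
wrist_force: [0.2, -0.3, 0.0]
grip_width: 0.854
grasp_force: 0.0
time_s: 16.92
ee_pos: [0.5354, -0.0003, 0.0776]
tool_rot: [1.0, -0.0, 0.001, 0.0]
wrist_force: [-0.0, -1.4, 3.8]
grip_width: 0.528
grasp_force: 30.0
```

```bash
python3 -m crank '[{"jaw":0.04,"translation":[0,0,0.01],"turn":0},{"jaw":0.04,"translation":[0,0,0.035],"turn":0},{"jaw":0.04,"translation":[0,0,0.065],"turn":0},{"jaw":0.04,"translation":[-0.005,-0.01,0.085],"turn":0},{"jaw":0.04,"translation":[-0.01,-0.04,0.09],"turn":0}]'
python3 -m crank '[{"jaw":0.04,"translation":[-0.003,-0.05,0],"turn":0},{"jaw":0.04,"translation":[-0.007,-0.1,0],"turn":0},{"jaw":0.04,"translation":[-0.01,-0.15,0],"turn":0},{"jaw":0.04,"translation":[-0.01,-0.2,0],"turn":0},{"jaw":0.04,"translation":[-0.01,-0.23,0],"turn":0}]'
python3 -m crank '[{"jaw":0.04,"translation":[0,-0.01,-0.01],"turn":0},{"jaw":0.04,"translation":[0,-0.01,-0.03],"turn":0},{"jaw":0.04,"translation":[0,-0.01,-0.05],"turn":0},{"jaw":0.04,"translation":[0,-0.01,-0.065],"turn":0},{"jaw":0.04,"translation":[0,-0.01,-0.07],"turn":0}]'
python3 -m crank '[{"jaw":0.04,"translation":[0,0,-0.0015],"turn":0},{"jaw":0.04,"translation":[0,0,-0.003],"turn":0},{"jaw":0.04,"translation":[0,0,-0.0045],"turn":0},{"jaw":0.04,"translation":[0,0,-0.0045],"turn":0},{"jaw":0.04,"translation":[0,0,-0.0045],"turn":0}]'
```

```text
time_s: 17.55
ee_pos: [0.5252, -0.0395, 0.1683]
tool_rot: [1.0, 0.001, 0.001, -0.0]
wrist_force: [-0.3, -0.1, -3.6]
grip_width: 0.523
grasp_force: 30.0
time_s: 18.18
ee_pos: [0.5142, -0.2723, 0.1664]
tool_rot: [1.0, -0.001, -0.0, -0.0]
wrist_force: [-0.7, 0.8, -3.0]
grip_width: 0.527
grasp_force: 30.0
time_s: 18.8
ee_pos: [0.5141, -0.2787, 0.0954]
tool_rot: [1.0, 0.0, -0.001, -0.001]
wrist_force: [-0.7, 0.0, -3.4]
grip_width: 0.531
grasp_force: 30.0
time_s: 19.42
ee_pos: [0.5149, -0.2802, 0.0925]
tool_rot: [1.0, -0.0, 0.0, 0.0]
wrist_force: [0.2, -0.3, -3.1]
grip_width: 0.524
grasp_force: 30.0
```

```bash
python3 -m crank '[{"jaw":0.04,"translation":[0,0,-0.001],"turn":0},{"jaw":0.04,"translation":[0,0,-0.002],"turn":0},{"jaw":0.04,"translation":[0,0,-0.002],"turn":0},{"jaw":0.04,"translation":[0,0,-0.002],"turn":0}]'
```

```text
time_s: 19.92
ee_pos: [0.515, -0.2803, 0.0915]
tool_rot: [1.0, -0.0, 0.0, 0.0]
wrist_force: [-1.0, 0.9, 5.6]
grip_width: 0.524
grasp_force: 30.0
```

```bash
python3 -m crank '[{"jaw":0.06,"translation":[0,0,0],"turn":0},{"jaw":0.075,"translation":[0,0,0],"turn":0},{"jaw":0.094,"translation":[0,0,0.02],"turn":0},{"jaw":0.094,"translation":[0,0,0.07],"turn":0},{"jaw":0.094,"translation":[0,0,0.12],"turn":0}]'
python3 -m crank '[{"jaw":0.094,"translation":[0.0185,0.054,0],"turn":0},{"jaw":0.094,"translation":[0.037,0.109,0],"turn":0},{"jaw":0.094,"translation":[0.0555,0.163,0],"turn":0},{"jaw":0.094,"translation":[0.074,0.218,0],"turn":0},{"jaw":0.094,"translation":[0.0925,0.2723,0],"turn":0}]'
python3 -m crank '[{"jaw":0.094,"translation":[0,0,0],"turn":0},{"jaw":0.094,"translation":[0,0,0],"turn":0}]'
python3 - <<'E'
from h import *
s=status.observe();p,d=camera("wrist");np.set_printoptions(precision=4,suppress=True)
print(s["ee_pos"],s["tool_rot"]);np.savez("w4.npz",p=p,d=d,pos=s["ee_pos"],rot=s["tool_rot"]);
q,_=camera("scene");cv2.imwrite("pics/s4.png",np.vstack([cv2.resize(p,(480,300)),cv2.resize(q[50:350,100:580],(480,300))]))
E
```

```text
time_s: 20.55
ee_pos: [0.5147, -0.28, 0.2109]
tool_rot: [1.0, -0.0, -0.0, -0.0]
wrist_force: [0.6, -0.9, 0.2]
grip_width: 0.988
grasp_force: 0.0
time_s: 21.18
ee_pos: [0.6079, -0.0061, 0.2101]
tool_rot: [1.0, -0.0, 0.0, 0.0]
wrist_force: [0.9, -0.5, 0.2]
grip_width: 1.004
grasp_force: 0.0
time_s: 21.42
ee_pos: [0.6071, -0.008, 0.2099]
tool_rot: [1.0, 0.0, -0.0, 0.0]
wrist_force: [0.8, 0.5, 0.8]
grip_width: 1.003
grasp_force: 0.0
[ 0.6071 -0.008   0.2099] [ 1.      0.     -0.0004  0.0004]
```

View pics/s4.png

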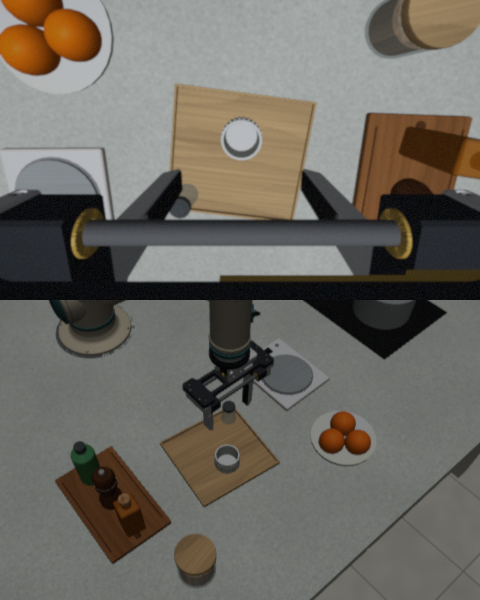

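The wrist half shows the ramekin centred between the fingers at about (321,184). The scene half shows oil, mill and vinegar upright on the board, so I'll pick the ramekin.

```bash
python3 -m crank '[{"jaw":0.094,"translation":[0.0005,0,-0.05],"turn":0},{"jaw":0.094,"translation":[0.0005,0,-0.105],"turn":0},{"jaw":0.094,"translation":[0.0005,0,-0.15],"turn":0},{"jaw":0.094,"translation":[0.0005,0,-0.18],"turn":0},{"jaw":0.094,"translation":[0.0005,0,-0.195],"turn":0}]'
python3 -m crank '[{"jaw":0.08,"translation":[0,0,0],"turn":0},{"jaw":0.07,"translation":[0,0,0],"turn":0},{"jaw":0.06,"translation":[0,0,0],"turn":0},{"jaw":0.05,"translation":[0,0,0],"turn":0},{"jaw":0.05,"translation":[0,0,0],"turn":0}]'
```

```text
time_s: 22.15
ee_pos: [0.6066, -0.0093, 0.0136]
tool_rot: [1.0, -0.001, -0.001, -0.0]
wrist_force: [-0.1, -0.1, 1.4]
grip_width: 1.0
grasp_force: 0.0
time_s: 22.78
ee_pos: [0.6086, -0.0079, 0.0164]
tool_rot: [1.0, -0.0, 0.001, 0.0]
wrist_force: [-0.4, -0.9, 5.7]
grip_width: 0.63
grasp_force: 30.0
```

```bash
python3 -m crank '[{"jaw":0.05,"translation":[0,0,0.01],"turn":0},{"jaw":0.05,"translation":[0,0,0.04],"turn":0},{"jaw":0.05,"translation":[0,0,0.09],"turn":0},{"jaw":0.05,"translation":[0,0,0.14],"turn":0},{"jaw":0.05,"translation":[-0.01,0.02,0.17],"turn":0}]'
python3 -m crank '[{"jaw":0.05,"translation":[-0.016,0.045,0],"turn":0},{"jaw":0.05,"translation":[-0.032,0.095,0],"turn":0},{"jaw":0.05,"translation":[-0.049,0.145,0],"turn":0},{"jaw":0.05,"translation":[-0.066,0.195,0],"turn":0},{"jaw":0.05,"translation":[-0.08,0.235,0],"turn":0}]'
python3 -m crank '[{"jaw":0.05,"translation":[-0.0165,0.052,0],"turn":0},{"jaw":0.05,"translation":[-0.0165,0.052,0],"turn":0},{"jaw":0.05,"translation":[-0.0165,0.052,0],"turn":0}]'
python3 - <<'E'
from h import *
s=status.observe();p,d=camera("wrist");np.set_printoptions(precision=4,suppress=True)
print(s["ee_pos"],s["tool_rot"]);np.savez("w5.npz",p=p,d=d,pos=s["ee_pos"],rot=s["tool_rot"]);cv2.imwrite("pics/w5.png",p)
E
```

```text
time_s: 23.4
ee_pos: [0.5992, 0.0114, 0.1882]
tool_rot: [1.0, -0.001, 0.002, 0.0]
wrist_force: [-0.0, 1.0, -1.6]
grip_width: 0.632
grasp_force: 30.0
time_s: 24.02
ee_pos: [0.5165, 0.2491, 0.1854]
tool_rot: [1.0, 0.0, -0.0, -0.0]
wrist_force: [0.5, -0.5, -2.3]
grip_width: 0.63
grasp_force: 30.0
time_s: 24.4
ee_pos: [0.5011, 0.2989, 0.1852]
tool_rot: [1.0, 0.0, -0.0, 0.001]
wrist_force: [-0.4, 0.8, -1.2]
grip_width: 0.634
grasp_force: 30.0
[0.5011 0.2989 0.1852] [ 1.      0.0001 -0.0002  0.0006]
```

View pics/w5.png

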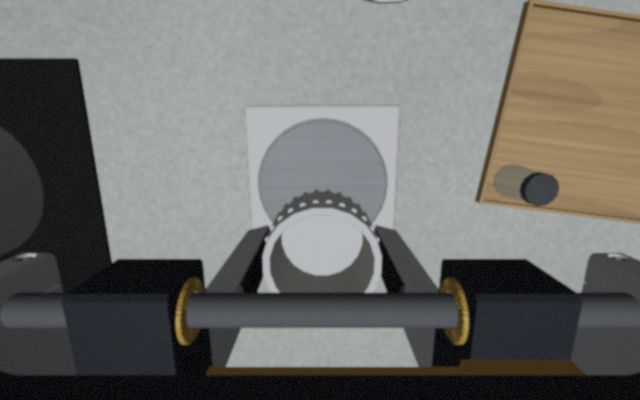

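The plate's left edge is at (258,183), its right edge at (388,183) and its top at (322,119); the ramekin hangs level at (322,250).

Run:
```python
from h import *
from scipy.optimize import least_squares
np.set_printoptions(precision=4,suppress=True)
f=np.load("w5.npz");c=pose("wrist",dict(ee_pos=f["pos"],tool_rot=f["rot"]))
g=cv2.GaussianBlur(cv2.cvtColor(f["p"],cv2.COLOR_BGR2GRAY),(3,3),0).astype(int);m=(abs(g-g[150,322])<16).astype(np.uint8)
m=cv2.morphologyEx(m,cv2.MORPH_OPEN,np.ones((3,3)));_,l=cv2.connectedComponents(m)
ct=max(cv2.findContours((l==l[150,322]).astype(np.uint8),0,1)[0],key=len)[:,0];ct=ct[ct[:,1]<183]
w=ray(c,ct,.022)[:,:2]
r=least_squares(lambda x:np.hypot(*(w-x[:2]).T)-x[2],[.5,.3,.068],loss="soft_l1",f_scale=.001);print(len(ct),ct.min(0),ct.max(0),r.x,np.abs(r.fun).mean())
r=least_squares(lambda x:np.hypot(*(w-x[:2]).T)-.068,[.5,.3],loss="soft_l1",f_scale=.001);print(r.x)
```

```text
182 [258 118] [387 182] [0.5046 0.2986 0.0699] 0.0002551017551748752
[0.5069 0.2986]
```

```bash
python3 -m crank '[{"jaw":0.05,"translation":[0.004,0,-0.03],"turn":0},{"jaw":0.05,"translation":[0.004,0,-0.075],"turn":0},{"jaw":0.05,"translation":[0.004,0,-0.115],"turn":0},{"jaw":0.05,"translation":[0.004,0,-0.137],"turn":0},{"jaw":0.05,"translation":[0.004,0,-0.144],"turn":0}]'
python3 -m crank '[{"jaw":0.05,"translation":[0,0,-0.001],"turn":0},{"jaw":0.05,"translation":[0,0,-0.002],"turn":0},{"jaw":0.05,"translation":[0,0,-0.003],"turn":0},{"jaw":0.05,"translation":[0,0,-0.004],"turn":0},{"jaw":0.05,"translation":[0,0,-0.004],"turn":0}]'
```

```text
time_s: 25.08
ee_pos: [0.505, 0.2973, 0.0398]
tool_rot: [1.0, -0.001, -0.001, 0.001]
wrist_force: [-0.3, 0.2, -1.6]
grip_width: 0.632
grasp_force: 30.0
time_s: 25.7
ee_pos: [0.5053, 0.2993, 0.0374]
tool_rot: [1.0, -0.0, 0.0, 0.0]
wrist_force: [0.8, -0.6, -1.3]
grip_width: 0.635
grasp_force: 30.0
```

```bash
python3 -m crank '[{"jaw":0.05,"translation":[0,0,-0.001],"turn":0},{"jaw":0.05,"translation":[0,0,-0.002],"turn":0},{"jaw":0.05,"translation":[0,0,-0.002],"turn":0},{"jaw":0.05,"translation":[0,0,-0.002],"turn":0}]'
python3 -m crank '[{"jaw":0.05,"translation":[0,0,-0.001],"turn":0},{"jaw":0.05,"translation":[0,0,-0.0015],"turn":0},{"jaw":0.05,"translation":[0,0,-0.0015],"turn":0}]'
```

```text
time_s: 26.2
ee_pos: [0.5053, 0.2992, 0.0352]
tool_rot: [1.0, -0.0, -0.0, 0.0]
wrist_force: [0.3, 0.0, -1.7]
grip_width: 0.632
grasp_force: 30.0
time_s: 26.58
ee_pos: [0.5054, 0.2992, 0.0344]
tool_rot: [1.0, -0.0, 0.0, -0.0]
wrist_force: [-2.4, -0.4, 5.9]
grip_width: 0.63
grasp_force: 30.0
```

```bash
python3 -m crank '[{"jaw":0.07,"translation":[0,0,0],"turn":0},{"jaw":0.085,"translation":[0,0,0],"turn":0},{"jaw":0.094,"translation":[0,0,0.03],"turn":0},{"jaw":0.094,"translation":[0,0,0.09],"turn":0},{"jaw":0.094,"translation":[0,0,0.15],"turn":0}]'
python3 -m crank '[{"jaw":0.094,"translation":[0,-0.05,0.025],"turn":0},{"jaw":0.094,"translation":[0.002,-0.11,0.025],"turn":0},{"jaw":0.094,"translation":[0.004,-0.17,0.025],"turn":0},{"jaw":0.094,"translation":[0.006,-0.23,0.025],"turn":0},{"jaw":0.094,"translation":[0.0086,-0.28,0.025],"turn":0}]'
python3 - <<'E'
from h import *
p,_=camera("scene");q,_=camera("wrist");s=status.observe();print(s["ee_pos"]);cv2.imwrite("pics/s6.png",np.vstack([cv2.resize(p[70:220,300:500],(600,450))]))
cam=pose("scene");print(proj(cam,[[.504,.2985,.067]]))
E
```

```text
time_s: 27.2
ee_pos: [0.5051, 0.299, 0.1846]
tool_rot: [1.0, -0.0, -0.001, 0.0]
wrist_force: [0.4, -0.1, -1.5]
grip_width: 0.995
grasp_force: 0.0
time_s: 27.82
ee_pos: [0.5138, 0.017, 0.2086]
tool_rot: [1.0, -0.001, 0.0, 0.0]
wrist_force: [1.5, 0.5, -0.2]
grip_width: 1.003
grasp_force: 0.0
[0.51420585 0.01458861 0.20849377]
[[389.30105536 112.69338247]]
```

View pics/s6.png

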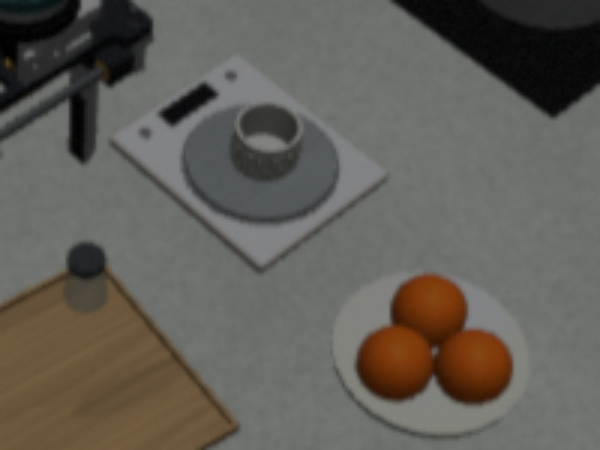

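The ramekin stands upright with its rim centre at (389,113), exactly where the plate centre projects. The mill goes back first.

```bash
python3 -m crank '[{"jaw":0.08,"translation":[0,-0.06,0],"turn":0},{"jaw":0.08,"translation":[0,-0.12,0],"turn":0},{"jaw":0.08,"translation":[0,-0.18,0],"turn":0},{"jaw":0.08,"translation":[0,-0.24,0],"turn":0},{"jaw":0.08,"translation":[0,-0.29,0],"turn":0}]'
python3 -m crank '[{"jaw":0.08,"translation":[0.001,-0.007,0],"turn":0},{"jaw":0.08,"translation":[0.001,-0.007,-0.02],"turn":0},{"jaw":0.08,"translation":[0.001,-0.007,-0.03],"turn":0},{"jaw":0.08,"translation":[0.001,-0.007,-0.03],"turn":0}]'
```

```text
time_s: 28.55
ee_pos: [0.5142, -0.2722, 0.2084]
tool_rot: [1.0, -0.001, 0.0, -0.0]
wrist_force: [-0.1, -0.1, -0.3]
grip_width: 0.851
grasp_force: 0.0
time_s: 29.05
ee_pos: [0.5147, -0.2761, 0.1779]
tool_rot: [1.0, 0.0, -0.001, -0.001]
wrist_force: [-0.2, 1.1, 1.1]
grip_width: 0.853
grasp_force: 0.0
```

```bash
python3 -m crank '[{"jaw":0.08,"translation":[0,-0.004,-0.03],"turn":0},{"jaw":0.08,"translation":[0,-0.004,-0.06],"turn":0},{"jaw":0.08,"translation":[0,-0.004,-0.08],"turn":0},{"jaw":0.08,"translation":[0,-0.004,-0.086],"turn":0},{"jaw":0.08,"translation":[0,-0.004,-0.086],"turn":0}]'
python3 -m crank '[{"jaw":0.065,"translation":[0,0,0],"turn":0},{"jaw":0.055,"translation":[0,0,0],"turn":0},{"jaw":0.048,"translation":[0,0,0],"turn":0},{"jaw":0.04,"translation":[0,0,0],"turn":0},{"jaw":0.04,"translation":[0,0,0],"turn":0}]'
```

```text
time_s: 29.68
ee_pos: [0.5154, -0.2816, 0.0933]
tool_rot: [1.0, -0.0, 0.0, 0.0]
wrist_force: [0.7, -0.8, 0.8]
grip_width: 0.852
grasp_force: 0.0
time_s: 30.3
ee_pos: [0.5151, -0.2818, 0.0931]
tool_rot: [1.0, -0.0, 0.0, 0.0]
wrist_force: [-0.6, 1.5, 2.3]
grip_width: 0.526
grasp_force: 30.0
```

```bash
python3 -m crank '[{"jaw":0.04,"translation":[0,0,0.01],"turn":0},{"jaw":0.04,"translation":[0,0,0.035],"turn":0},{"jaw":0.04,"translation":[0,0,0.06],"turn":0},{"jaw":0.04,"translation":[0,0.01,0.075],"turn":0},{"jaw":0.04,"translation":[0.002,0.035,0.08],"turn":0}]'
python3 -m crank '[{"jaw":0.04,"translation":[0.004,0.05,0],"turn":0},{"jaw":0.04,"translation":[0.008,0.1,0],"turn":0},{"jaw":0.04,"translation":[0.0125,0.15,0],"turn":0},{"jaw":0.04,"translation":[0.0165,0.2,0],"turn":0},{"jaw":0.04,"translation":[0.018,0.235,0],"turn":0}]'
python3 -m crank '[{"jaw":0.04,"translation":[0.0003,0.0115,-0.01],"turn":0},{"jaw":0.04,"translation":[0.0003,0.0115,-0.035],"turn":0},{"jaw":0.04,"translation":[0.0003,0.0115,-0.06],"turn":0},{"jaw":0.04,"translation":[0.0003,0.0115,-0.08],"turn":0},{"jaw":0.04,"translation":[0.0003,0.0115,-0.088],"turn":0}]'
python3 -m crank '[{"jaw":0.04,"translation":[0,0,-0.001],"turn":0},{"jaw":0.04,"translation":[0,0,-0.002],"turn":0},{"jaw":0.04,"translation":[0,0,-0.003],"turn":0},{"jaw":0.04,"translation":[0,0,-0.003],"turn":0},{"jaw":0.04,"translation":[0,0,-0.003],"turn":0}]'
```

```text
time_s: 30.92
ee_pos: [0.5171, -0.247, 0.1737]
tool_rot: [1.0, -0.001, 0.0, 0.0]
wrist_force: [-0.1, 0.6, -2.3]
grip_width: 0.521
grasp_force: 29.9
time_s: 31.55
ee_pos: [0.534, -0.009, 0.1725]
tool_rot: [1.0, 0.0, -0.001, -0.0]
wrist_force: [1.3, -0.8, -2.8]
grip_width: 0.523
grasp_force: 29.9
time_s: 32.17
ee_pos: [0.5337, -0.0008, 0.0829]
tool_rot: [1.0, -0.001, -0.002, 0.0]
wrist_force: [-1.0, 0.2, -2.9]
grip_width: 0.525
grasp_force: 29.9
time_s: 32.8
ee_pos: [0.5354, -0.0003, 0.0821]
tool_rot: [1.0, -0.0, 0.0, 0.0]
wrist_force: [0.3, -0.0, -3.4]
grip_width: 0.523
grasp_force: 29.9
```

```bash
python3 -m crank '[{"jaw":0.04,"translation":[0,0,-0.0015],"turn":0},{"jaw":0.04,"translation":[0,0,-0.0025],"turn":0},{"jaw":0.04,"translation":[0,0,-0.003],"turn":0},{"jaw":0.04,"translation":[0,0,-0.003],"turn":0}]'
python3 -m crank '[{"jaw":0.04,"translation":[0,0,-0.001],"turn":0},{"jaw":0.04,"translation":[0,0,-0.001],"turn":0},{"jaw":0.04,"translation":[0,0,-0.001],"turn":0}]'
```

```text
time_s: 33.3
ee_pos: [0.5354, -0.0003, 0.0791]
tool_rot: [1.0, -0.0, 0.0, 0.0]
wrist_force: [-0.6, 1.0, 1.4]
grip_width: 0.523
grasp_force: 30.0
time_s: 33.67
ee_pos: [0.5355, -0.0002, 0.079]
tool_rot: [1.0, -0.0, 0.001, 0.0]
wrist_force: [-2.1, 2.3, 7.6]
grip_width: 0.522
grasp_force: 30.0
```

```bash
python3 -m crank '[{"jaw":0.06,"translation":[0,0,0],"turn":0},{"jaw":0.075,"translation":[0,0,0],"turn":0},{"jaw":0.08,"translation":[0,0,0.02],"turn":0},{"jaw":0.08,"translation":[0,0,0.07],"turn":0},{"jaw":0.08,"translation":[0,0,0.125],"turn":0}]'
python3 -m crank '[{"jaw":0.075,"translation":[0.013,-0.05,0],"turn":10},{"jaw":0.075,"translation":[0.026,-0.1,0],"turn":20},{"jaw":0.075,"translation":[0.039,-0.15,0],"turn":30},{"jaw":0.075,"translation":[0.052,-0.2,0],"turn":40},{"jaw":0.075,"translation":[0.0645,-0.25,0],"turn":50}]'
python3 -m crank '[{"jaw":0.075,"translation":[0,-0.03,0],"turn":10},{"jaw":0.075,"translation":[0,-0.03,0],"turn":20},{"jaw":0.075,"translation":[0,-0.03,0],"turn":30},{"jaw":0.075,"translation":[0,-0.03,0],"turn":33},{"jaw":0.075,"translation":[0,-0.03,0],"turn":33}]'
```

```text
time_s: 34.3
ee_pos: [0.5348, -0.0003, 0.2032]
tool_rot: [1.0, -0.0, -0.001, -0.0]
wrist_force: [0.7, -0.6, -0.5]
grip_width: 0.856
grasp_force: 0.0
time_s: 34.92
ee_pos: [0.6002, -0.2521, 0.2024]
tool_rot: [0.905, 0.425, 0.0, 0.0]
wrist_force: [0.9, 0.3, 0.2]
grip_width: 0.8
grasp_force: 0.0
time_s: 35.55
ee_pos: [0.5997, -0.2805, 0.2023]
tool_rot: [0.749, 0.662, -0.0, -0.0]
wrist_force: [0.3, -0.2, 1.4]
grip_width: 0.801
grasp_force: 0.0
```

Exactly over it; descend 0.113 and grip.

```bash
python3 -m crank '[{"jaw":0.075,"translation":[0,0,-0.03],"turn":0},{"jaw":0.075,"translation":[0,0,-0.065],"turn":0},{"jaw":0.075,"translation":[0,0,-0.095],"turn":0},{"jaw":0.075,"translation":[0,0,-0.112],"turn":0},{"jaw":0.075,"translation":[0,0,-0.112],"turn":0}]'
python3 -m crank '[{"jaw":0.065,"translation":[0,0,0],"turn":0},{"jaw":0.052,"translation":[0,0,0],"turn":0},{"jaw":0.045,"translation":[0,0,0],"turn":0},{"jaw":0.037,"translation":[0,0,0],"turn":0},{"jaw":0.037,"translation":[0,0,0],"turn":0}]'
```

```text
time_s: 36.17
ee_pos: [0.5991, -0.2799, 0.0895]
tool_rot: [0.749, 0.662, -0.0, -0.001]
wrist_force: [-0.5, -0.5, 0.5]
grip_width: 0.799
grasp_force: 0.0
time_s: 36.8
ee_pos: [0.6, -0.2805, 0.0916]
tool_rot: [0.749, 0.662, 0.0, 0.001]
wrist_force: [-0.9, 0.2, 4.8]
grip_width: 0.491
grasp_force: 29.8
```

```bash
python3 -m crank '[{"jaw":0.037,"translation":[0,0,0.01],"turn":0},{"jaw":0.037,"translation":[0,0,0.04],"turn":0},{"jaw":0.037,"translation":[0,0,0.085],"turn":0},{"jaw":0.037,"translation":[0,0,0.125],"turn":0},{"jaw":0.037,"translation":[0,0,0.15],"turn":0}]'
python3 -m crank '[{"jaw":0.037,"translation":[0,0.02,0],"turn":0},{"jaw":0.037,"translation":[-0.002,0.065,0],"turn":0},{"jaw":0.037,"translation":[-0.006,0.12,0],"turn":0},{"jaw":0.037,"translation":[-0.01,0.175,0],"turn":0},{"jaw":0.037,"translation":[-0.014,0.23,0],"turn":0}]'
python3 -m crank '[{"jaw":0.037,"translation":[-0.005,0.05,0],"turn":0},{"jaw":0.037,"translation":[-0.0083,0.085,0],"turn":0},{"jaw":0.037,"translation":[-0.0083,0.105,0],"turn":0},{"jaw":0.037,"translation":[-0.0083,0.1085,0],"turn":0},{"jaw":0.037,"translation":[-0.0083,0.1085,-0.01],"turn":0}]'
python3 -m crank '[{"jaw":0.037,"translation":[0,0,-0.03],"turn":0},{"jaw":0.037,"translation":[0,0,-0.07],"turn":0},{"jaw":0.037,"translation":[0,0,-0.105],"turn":0},{"jaw":0.037,"translation":[0,0,-0.13],"turn":0},{"jaw":0.037,"translation":[0,0,-0.145],"turn":0}]'
```

```text
time_s: 37.42
ee_pos: [0.6001, -0.2804, 0.2427]
tool_rot: [0.749, 0.662, 0.0, 0.001]
wrist_force: [-0.0, 0.9, -2.8]
grip_width: 0.488
grasp_force: 29.8
time_s: 38.05
ee_pos: [0.5837, -0.0469, 0.2385]
tool_rot: [0.749, 0.662, -0.001, -0.002]
wrist_force: [0.2, -0.1, -2.9]
grip_width: 0.489
grasp_force: 29.8
time_s: 38.67
ee_pos: [0.5781, 0.0575, 0.2306]
tool_rot: [0.749, 0.662, 0.0, 0.001]
wrist_force: [-0.2, 0.3, -3.3]
grip_width: 0.489
grasp_force: 29.8
time_s: 39.3
ee_pos: [0.5766, 0.0566, 0.0836]
tool_rot: [0.75, 0.662, -0.001, -0.001]
wrist_force: [-0.1, 0.4, -2.8]
grip_width: 0.488
grasp_force: 29.8
```

```bash
python3 -m crank '[{"jaw":0.037,"translation":[0,0,-0.002],"turn":0},{"jaw":0.037,"translation":[0,0,-0.004],"turn":0},{"jaw":0.037,"translation":[0,0,-0.006],"turn":0},{"jaw":0.037,"translation":[0,0,-0.006],"turn":0}]'
python3 -m crank '[{"jaw":0.037,"translation":[0,0,-0.001],"turn":0},{"jaw":0.037,"translation":[0,0,-0.0015],"turn":0},{"jaw":0.037,"translation":[0,0,-0.0015],"turn":0}]'
```

```text
time_s: 39.8
ee_pos: [0.5778, 0.0582, 0.0803]
tool_rot: [0.749, 0.662, 0.0, 0.0]
wrist_force: [1.0, -0.7, -3.6]
grip_width: 0.491
grasp_force: 29.8
time_s: 40.17
ee_pos: [0.5774, 0.0582, 0.0783]
tool_rot: [0.749, 0.662, 0.0, 0.0]
wrist_force: [-0.3, 0.4, -3.9]
grip_width: 0.492
grasp_force: 29.8
```

```bash
python3 -m crank '[{"jaw":0.037,"translation":[0,0,-0.001],"turn":0},{"jaw":0.037,"translation":[0,0,-0.002],"turn":0},{"jaw":0.037,"translation":[0,0,-0.002],"turn":0},{"jaw":0.037,"translation":[0,0,-0.002],"turn":0}]'
```

```text
time_s: 40.67
ee_pos: [0.5775, 0.0582, 0.0776]
tool_rot: [0.749, 0.662, 0.0, 0.0]
wrist_force: [-2.6, -0.0, 5.6]
grip_width: 0.487
grasp_force: 29.8
```

```bash
python3 -m crank '[{"jaw":0.055,"translation":[0,0,0],"turn":0},{"jaw":0.07,"translation":[0,0,0],"turn":0},{"jaw":0.07,"translation":[0,0,0.02],"turn":0},{"jaw":0.07,"translation":[0,0,0.07],"turn":0},{"jaw":0.07,"translation":[0,0,0.125],"turn":0}]'
python3 -m crank '[{"jaw":0.08,"translation":[-0.023,-0.052,0],"turn":2},{"jaw":0.08,"translation":[-0.046,-0.105,0],"turn":4},{"jaw":0.08,"translation":[-0.069,-0.158,0],"turn":6},{"jaw":0.08,"translation":[-0.092,-0.211,0],"turn":7},{"jaw":0.08,"translation":[-0.115,-0.264,0],"turn":7}]'
python3 -m crank '[{"jaw":0.08,"translation":[-0.02,-0.05,0],"turn":0},{"jaw":0.08,"translation":[-0.032,-0.0747,0],"turn":0},{"jaw":0.08,"translation":[-0.032,-0.0747,0],"turn":0},{"jaw":0.08,"translation":[-0.032,-0.0747,0],"turn":0}]'
```

```text
time_s: 41.3
ee_pos: [0.5772, 0.0581, 0.2018]
tool_rot: [0.749, 0.662, -0.001, -0.0]
wrist_force: [1.0, -0.3, 0.3]
grip_width: 0.742
grasp_force: 0.0
time_s: 41.92
ee_pos: [0.4618, -0.2075, 0.2014]
tool_rot: [0.707, 0.707, 0.0, 0.001]
wrist_force: [0.2, -0.5, -0.7]
grip_width: 0.853
grasp_force: 0.0
time_s: 42.42
ee_pos: [0.4307, -0.2798, 0.2012]
tool_rot: [0.707, 0.707, 0.0, -0.0]
wrist_force: [0.1, 0.1, -0.1]
grip_width: 0.851
grasp_force: 0.0
```

```bash
python3 -m crank '[{"jaw":0.08,"translation":[0,-0.0005,-0.03],"turn":0},{"jaw":0.08,"translation":[0,-0.0005,-0.065],"turn":0},{"jaw":0.08,"translation":[0,-0.0005,-0.095],"turn":0},{"jaw":0.08,"translation":[0,-0.0005,-0.112],"turn":0},{"jaw":0.08,"translation":[0,-0.0005,-0.112],"turn":0}]'
python3 -m crank '[{"jaw":0.07,"translation":[0,0,0],"turn":0},{"jaw":0.06,"translation":[0,0,0],"turn":0},{"jaw":0.052,"translation":[0,0,0],"turn":0},{"jaw":0.045,"translation":[0,0,0],"turn":0},{"jaw":0.045,"translation":[0,0,0],"turn":0}]'
```

```text
time_s: 43.05
ee_pos: [0.4302, -0.279, 0.0881]
tool_rot: [0.707, 0.708, 0.0, -0.002]
wrist_force: [0.1, 0.7, 0.2]
grip_width: 0.854
grasp_force: 0.0
time_s: 43.68
ee_pos: [0.4304, -0.2813, 0.09]
tool_rot: [0.707, 0.707, -0.0, 0.0]
wrist_force: [-2.0, 0.3, 5.1]
grip_width: 0.565
grasp_force: 30.0
```

```bash
python3 -m crank '[{"jaw":0.045,"translation":[0,0,0.01],"turn":0},{"jaw":0.045,"translation":[0,0,0.03],"turn":0},{"jaw":0.045,"translation":[0,0,0.055],"turn":0},{"jaw":0.045,"translation":[0.01,0.01,0.075],"turn":0},{"jaw":0.045,"translation":[0.03,0.03,0.08],"turn":0}]'
python3 -m crank '[{"jaw":0.045,"translation":[0.03,0.035,0],"turn":0},{"jaw":0.045,"translation":[0.06,0.075,0],"turn":0},{"jaw":0.045,"translation":[0.085,0.12,0],"turn":0},{"jaw":0.045,"translation":[0.095,0.16,0],"turn":0},{"jaw":0.045,"translation":[0.1008,0.183,0],"turn":0}]'
python3 -m crank '[{"jaw":0.045,"translation":[0,0.0073,-0.01],"turn":0},{"jaw":0.045,"translation":[0,0.0073,-0.035],"turn":0},{"jaw":0.045,"translation":[0,0.0073,-0.06],"turn":0},{"jaw":0.045,"translation":[0,0.0073,-0.08],"turn":0},{"jaw":0.045,"translation":[0,0.0073,-0.088],"turn":0}]'
python3 -m crank '[{"jaw":0.045,"translation":[0,0,-0.0015],"turn":0},{"jaw":0.045,"translation":[0,0,-0.003],"turn":0},{"jaw":0.045,"translation":[0,0,-0.004],"turn":0},{"jaw":0.045,"translation":[0,0,-0.004],"turn":0},{"jaw":0.045,"translation":[0,0,-0.004],"turn":0}]'
```

```text
time_s: 44.3
ee_pos: [0.4609, -0.2516, 0.1704]
tool_rot: [0.708, 0.706, 0.0, 0.001]
wrist_force: [0.4, 0.7, -4.0]
grip_width: 0.568
grasp_force: 30.0
time_s: 44.92
ee_pos: [0.5612, -0.0655, 0.1684]
tool_rot: [0.707, 0.707, -0.0, -0.001]
wrist_force: [0.4, -0.8, -3.9]
grip_width: 0.566
grasp_force: 30.0
time_s: 45.55
ee_pos: [0.5595, -0.0613, 0.0792]
tool_rot: [0.708, 0.707, -0.001, -0.002]
wrist_force: [0.6, -0.8, -3.8]
grip_width: 0.565
grasp_force: 30.0
time_s: 46.18
ee_pos: [0.5614, -0.0607, 0.0776]
tool_rot: [0.707, 0.707, 0.0, 0.0]
wrist_force: [0.0, 0.2, -4.8]
grip_width: 0.566
grasp_force: 30.0
```

```bash
python3 -m crank '[{"jaw":0.045,"translation":[0,0,-0.001],"turn":0},{"jaw":0.045,"translation":[0,0,-0.002],"turn":0},{"jaw":0.045,"translation":[0,0,-0.0025],"turn":0},{"jaw":0.045,"translation":[0,0,-0.0025],"turn":0}]'
```

```text
time_s: 46.68
ee_pos: [0.5613, -0.0607, 0.076]
tool_rot: [0.707, 0.707, 0.0, 0.0]
wrist_force: [-2.2, 0.2, 4.7]
grip_width: 0.565
grasp_force: 30.0
```

Landed. Release, rise, and recreate the w2 viewpoint to compare with the start.

```bash
python3 -m crank '[{"jaw":0.065,"translation":[0,0,0],"turn":0},{"jaw":0.08,"translation":[0,0,0],"turn":0},{"jaw":0.08,"translation":[0,0,0.02],"turn":0},{"jaw":0.094,"translation":[0,-0.0,0.07],"turn":0},{"jaw":0.094,"translation":[0,-0.0,0.13],"turn":0}]'
python3 -m crank '[{"jaw":0.094,"translation":[0,-0.0025,0.0375],"turn":0},{"jaw":0.094,"translation":[0,-0.0025,0.0375],"turn":0},{"jaw":0.094,"translation":[0,-0.0025,0.0375],"turn":0}]'
python3 - <<'E'
from h import *
s=status.observe();p,d=camera("wrist");print(s["ee_pos"]);a=cv2.imread("pics/w2.png")
np.savez("w7.npz",p=p,d=d,pos=s["ee_pos"],rot=s["tool_rot"]);cv2.imwrite("pics/w7.png",np.vstack([cv2.resize(x[10:230,210:440],None,fx=1.3,fy=1.3) for x in (a,p)]))
E
```

```text
time_s: 47.3
ee_pos: [0.5608, -0.0606, 0.205]
tool_rot: [0.707, 0.707, -0.001, -0.001]
wrist_force: [1.0, -0.2, 0.6]
grip_width: 0.993
grasp_force: 0.0
time_s: 47.68
ee_pos: [0.5606, -0.0631, 0.2411]
tool_rot: [0.707, 0.707, -0.0, -0.001]
wrist_force: [-0.6, 0.6, 0.1]
grip_width: 1.001
grasp_force: 0.0
[ 0.56064769 -0.06305633  0.2410597 ]
```

View pics/w7.png

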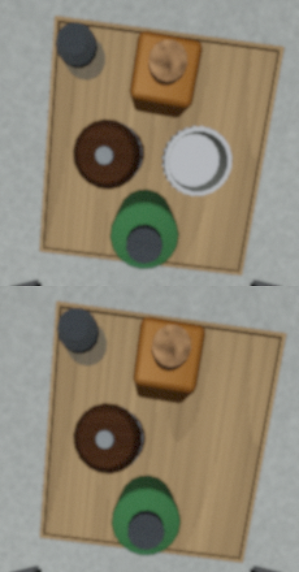

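Before and after agree to within about 2 px: cork (168,60)→(172,346−286=60), nut (104,155)→(104,153), cap (143,243)→(146,244). All stand upright and the arm is clear.

```bash
python3 -c "
from cell import env
print(env.close_job())"
```

```text
the job is handed in; nothing more can be done
None
```

I handed the job in at about 48 s: the ramekin stands in the middle of the scale plate, and the oil bottle, vinegar bottle and pepper mill are upright within a few millimetres of their original spots; the hand-in returned no verdict.

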